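# Load the box drill jig and snap its door shut

## Robot

A 7-joint arm with a two-finger parallel gripper is mounted at the origin on a cart in front of the work surface, level with it; the furniture and walls round the work are solid. World frame = base frame: x ahead of the robot, y to its left, z up, the work surface at z = 0. Lengths are in m, angles in rad, forces in N, time in s.
With the tool pointing down it reaches from about 0.35 to 0.9 m from the base axis. Payload 8.1 kg.
Tool frame: the origin (TCP) lies between the finger pads; the fingertips stand ahead of it and the grasp point (between the pads) is the TCP (arm.nose_length is the z of the fingertips in the tool frame, in m); z points along the fingers, y is the line along which they close (so a half turn about z gives the same grasp; the last joint's range is limited). The gripper opens to 92 mm and grips with 3 to 60 N. Pads are 19 mm wide; open, the fingers measure 130 mm over their backs; the gripper's body (75 mm by 190 mm) begins 47 mm behind the grasp point.
Start: joints at [1.184, 0.434, 0.025, 1.573, -0.012, 1.134, -0.075], TCP at [0.175, -0.6, 0.246] pointing down, gripper open.
Joint ranges: [-2.62, 2.62], [-0.44, 2.09], [-1.27, 1.32], [0.08, 2.57], [-1.32, 4.46], [0.12, 2], [-2.74, 2.74]. Speed limits (rad/s): [2.22, 2.22, 3.01, 3.01, 3.14, 3.14, 3.14].

## Interface

Orientations are given as a rotation vector (axis times angle).
In Python, from cell import sensors, optics, arm gives the robot as it stands.
- The arm moves only by the tool arm_command, never from a script. Its argument "deltas" is one flat list of numbers, 7 for each row, row after row: the turn, a rotation vector about the world's x, y, z as a fraction of full scale, then the shift along the world's x, y, z as a fraction of full scale, then the finger opening in mm, from 0 to 91.8. In form: [wx, wy, wz, dx, dy, dz, fingers, wx, wy, wz, dx, dy, dz, fingers, ...]. A call has 1 to 20 rows; each row is the pose to reach, as a shift and turn from the pose commanded when the call began; what a row does not reach only later rows make up. Full scale, the value 1, is 1 m for a shift and 90 degrees for a turn. A row lasts 1/10 s, in which the tool goes at most 50 mm and 8.59 degrees, less where a joint would pass 70% of its speed; a pose out of reach is approached as far as the arm can. A call with a number of a shift or a turn outside -1 to 1 is refused whole. A call with a gripper value outside its range is refused whole. The fingers move at their own pace and stop on an object; "force" is the grip in N (left out, the last holds). Time passes only in rows, so rows that repeat a pose let the fingers close. It gives the time, the measured TCP pose, the force, the opening and the grip force at its end, in the units of the state.
- sensors.observe(): the state, without advancing time (a new reading comes with each control period).
- optics.get_image(name): name is "side" or "top"; returns the picture (384x512x3 uint8, blue, green, red); there is no depth.
- optics.calibration(name): a dict with "camera_matrix" (3x3 intrinsics, pixels), "D" ([k1, k2, p1, p2, k3] as OpenCV has them; the pictures are not rectified), "rvec" (rotation vector, rad) and "tvec" (3), from world to camera coordinates, as OpenCV has them. Camera axes: x right, y down, z forward; pixel columns grow to the right and rows downward; lengths in m; the calibration is good to about 2 mm. A picture is of the moment at which its call begins. calibration takes no time and is no camera call.
- arm.sign_off(): hands the job in; it is judged then, once.
The state is a dict: "clock": time; "joints": joint angles; "dq": joint speeds; "joint_efforts": joint torques, N m; "position": TCP position; "ee_rot": TCP orientation; "force": force on the tool from outside, world axes, zero at the start; "ft_torque": the same for the moment, N m; "width": opening from 0.0 (shut) to 1.0 (fully open); "gripper_force": force on a finger pad.
Only numpy, scipy, OpenCV 4.12 (cv2) and the standard library are available. Lean on these libraries where they do the work, as an engineer would, in place of code of your own. Each camera call takes 0.05 s, during which the arm holds its last target. There are 200 camera calls.

## Task

Load the box drill jig for drilling: put the ground steel block lengthwise through the jig's mouth from the ledge in front of it, all the way in against the end stop, then swing the jig's door shut behind it and press it home until its sloped sprung tongue rides over the strike, snaps in behind it and holds the door by itself. Where the tongue catches differs from setting to setting, so go by feel and never ram or force the door; leave the tape measure, jar, pliers and long drill bit where they are.

Things in the scene. Friction and masses are not known exactly. Their poses are not given: they have to be found in the camera images.
- block_centre (a point): Centre of the ground steel block, bare grey steel, 45 x 60 x 28 mm along its own x, y, z, about 0.55 kg, lying flat on the bench clear of other things. Grip it across its 45 mm side. In the jig its 60 mm length runs along the jig's x, either way round.
- jig: Box drill jig of bare steel, fixed to the bench. Origin on the bench under the middle of its mouth; x points into the jig, y to its left seen from the mouth, z up. Base and ledge are 14 mm thick. A plate with two drill bushes covers the chamber (x = 20 to 80 mm, z = 46 to 56 mm; heads to 61 mm). More than 30 N of push on jig or door counts as forcing it.
- ledge_mid (a point): Middle of the loading ledge's top: jig x = -48, y = 0, z = 14 mm; axes as the jig's. The ledge, level with the chamber floor, runs from jig x = -90 mm to the mouth, 50 mm wide, open at its sides. When the jig's door stands open its plate keeps at least 40 mm left of the ledge's middle line.
- block_seat (a point): Where the block's centre is when the block is home: jig x = 34, y = 0, z = 28 mm; axes as the jig's. The chamber is 48 mm wide and 32 mm high, its walls flared to 62 mm at the mouth (x = 8 to 18 mm), and ends at a solid stop at x = 64 mm; the home block's rear face is at x = 4 mm.
- door (a joint): Door angle: 0 shut square across the mouth, growing as it swings out to the front and left; starts at 2.2 to 2.6 and stays where left. A sprung plunger on its inner face (12 mm long, 42 mm from the hinge, up to 5 N) bears on the block below about 0.2 and pushes the door back out: with the block in, only a latched door stays below 0.12.
- door_hinge (a point): On the door's upright hinge axis: jig x = -4, y = 42, z = 37 mm. It turns with the door: own -y points along the door from hinge to free edge (86 mm), own -x out of its outer face. The door is a steel plate 8 mm thick, z = 17 to 57 mm, centred on this axis.
- latch_case (a point): Middle of the outer face of the latch case, the place to push: a dark steel box 30 mm long, 20 mm high (z = 30 to 50 mm), near the door's free edge, 12 mm proud of the plate; 69 mm along the door from the hinge axis and 16 mm out from it. Axes as door_hinge. The push here grows to some 6 to 11 N before the snap, then drops.
- tongue (a joint): How far the sloped sprung tongue is pushed into the latch case (m): 0 fully out, 10 mm beyond the door's free edge; 0.008 fully in. Sloped side towards the jig. It is pressed in about 5 mm as it rides over the strike, then springs back out behind it; once caught it reads below 0.002.
- strike (a point): Inner edge of the strike lip as drawn: jig x = -21, y = -49, z = 40 mm. It sits on the keep, a steel cheek right of the mouth (jig y = -79 to -37, top z = 50 mm), bolted through slots up to 6 mm nearer or farther along x: not measured. So the snap comes anywhere from door angle -0.07 to 0.07, and a stop screw halts the door hard some 0.03 beyond: feel for it.
- tape_measure: Bystander: yellow tape measure, 37 x 74 x 64 mm, behind the work; origin under its centre.
- orange_jar: Bystander: orange jar with a white lid, 66 mm across, 94 mm high, behind where the block lies; origin under its centre.
- pliers: Bystander: pliers with red grips, 193 mm long, 13 mm high, lying left of the jig; origin under the centre.
- drill_bit: Bystander: steel twist drill, 165 mm long, 13 mm thick, lying near the bench edge in front of the robot; origin under the centre.
There are look-alikes about, which are no part of the job. What is shaped like the part that bears block_centre but blue is not meant.

How it is judged:
By the outcome, as a careful person would: the job done as asked, in the order asked, and still so for the second after the job is handed in, with the robot touching nothing.
It also fails if it takes over 59 s, if anything falls off the work surface, if the arm or the gripper's body presses on something with over 40 N, if the wrist force passes 120 N, or if a joint passes its speed limit or range.

## Working session

There is one attempt and no reset: what is moved stays moved. The work goes in short steps, Python scripts to look and compute and a tool call to move; the robot and the scene stay as the last step left them, time stands still between calls to the robot, and variables do not carry over. Pictures are saved under pics/ and viewed, at most 10 in all, crops included, and the job is handed in when it is done.

Besides the shell and the picture viewer there is one more tool, called after "Request:" as name(argument=value, ...) on one line, values as JSON. arm_command: Moves the arm, as the interface text tells. Its arguments: {"type":"object","properties":{"deltas":{"type":"array","items":{"type":"number"}},"force":{"type":"number"}},"required":["deltas"]}

```bash
mkdir -p pics; cat > h.py <<'E'
import numpy as np, cv2
from cell import sensors, optics, arm
def cal(n):
    c=optics.calibration(n); return [np.array(c[k],float) for k in("camera_matrix","D","rvec","tvec")]
def ray(n,uv):
    K,D,r,t=cal(n); R=cv2.Rodrigues(r)[0]
    p=cv2.undistortPoints(np.array(uv,float).reshape(-1,1,2),K,D).reshape(-1,2)
    d=np.c_[p,np.ones(len(p))]@R; return -R.T@t.ravel(), d/np.linalg.norm(d,axis=1)[:,None]
def onz(n,uv,z):
    o,d=ray(n,uv); return o+d*((z-o[2])/d[:,2])[:,None]
def tri(u1,u2,a="top",b="side"):
    o1,d1=ray(a,[u1]);o2,d2=ray(b,[u2]);d1=d1[0];d2=d2[0]
    s=np.linalg.lstsq(np.c_[d1,-d2],o2-o1,rcond=None)[0]
    p,q=o1+s[0]*d1,o2+s[1]*d2; return (p+q)/2,np.linalg.norm(p-q)
def proj(n,P):
    K,D,r,t=cal(n); return cv2.projectPoints(np.array(P,float).reshape(-1,1,3),r,t,K,D)[0].reshape(-1,2)
E
python3 - <<'E'
from h import *
np.set_printoptions(precision=4,suppress=True)
for n in("top","side"):
    i=optics.get_image(n); cv2.imwrite(f"pics/{n}0.png",i); 
    cv2.imwrite(f"pics/{n}0b.png",cv2.resize(i,(800,600),interpolation=cv2.INTER_CUBIC))
    K,D,r,t=cal(n);print(n,K[0,0],D.ravel(),ray(n,[[256,192]]))
s=sensors.observe();print(s);print(arm.nose_length)
E
```

```text
top 349.8588379640878 [-0.0045  0.      0.      0.      0.    ] (array([0.3594, 0.0911, 1.0499]), array([[ 0.1806,  0.0202, -0.9833]]))
side 376.55076013853846 [-0.0591  0.      0.      0.      0.    ] (array([0.6897, 0.8472, 0.7534]), array([[-0.1369, -0.73  , -0.6696]]))
{'clock': 0.1, 'joints': array([ 1.1844,  0.4352,  0.025 ,  1.574 , -0.0116,  1.134 , -0.0751]), 'dq': array([ 0.0009, -0.0018, -0.0007, -0.0027, -0.0011,  0.0019, -0.001 ]), 'joint_efforts': array([  0.003 , -66.9122,   0.9882, -31.5139,  -0.0605,   0.0375,
         0.0001]), 'position': array([ 0.1749, -0.5996,  0.245 ]), 'ee_rot': array([-3.1086, -0.444 ,  0.0004]), 'force': array([-0.1363, -0.3096, -0.2145]), 'ft_torque': array([-0.0502,  0.0051, -0.033 ]), 'gripper_force': 0.0, 'width': 1.0009489715501698}
0.019
```

View pics/top0b.png

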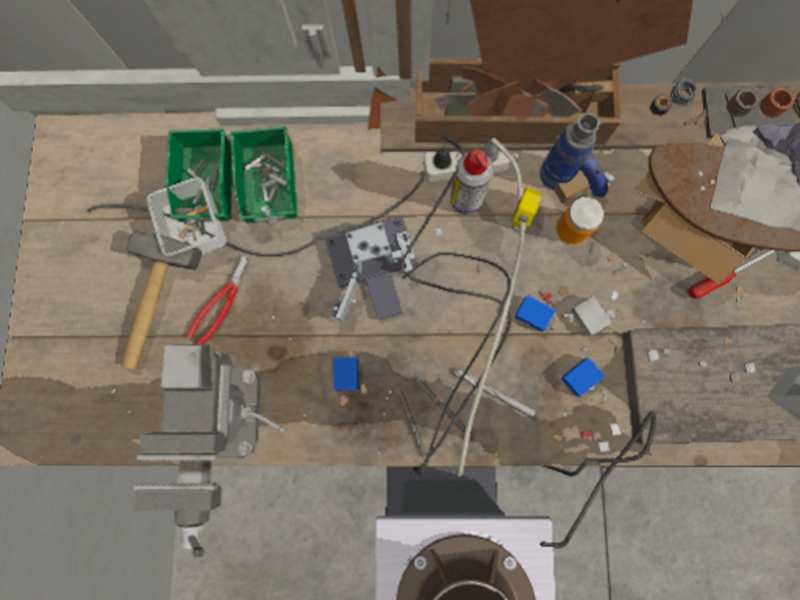

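View pics/side0b.png

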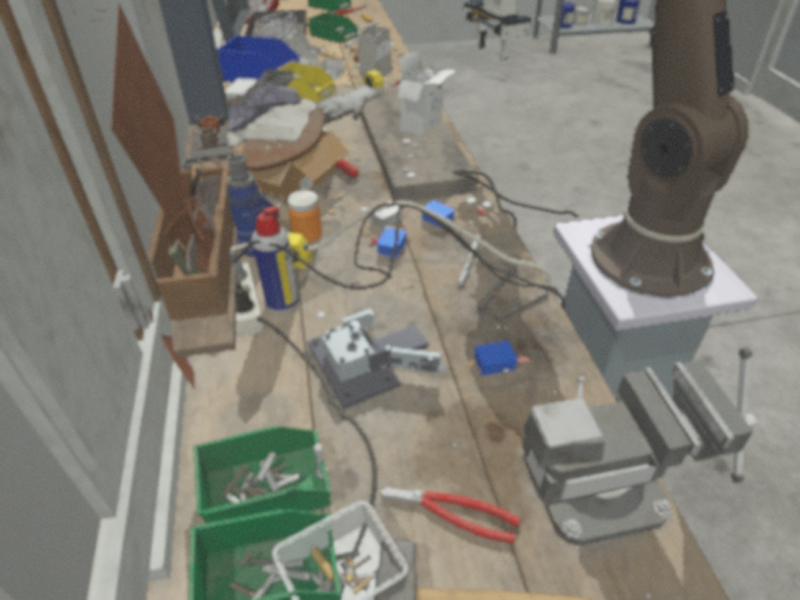

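The top view shows the grey block at about (592,315)/800, and the jig at (375,255) with its ledge at (383,295) and open door at (348,295). The side view shows the block at (388,215) and the jig at (350,350). I'll zoom in on both.

```bash
python3 - <<'E'
from h import *
t=cv2.imread("pics/top0.png");s=cv2.imread("pics/side0.png")
def c(i,x,y,w,h): return cv2.resize(i[y:y+h,x:x+w],(400,300),interpolation=cv2.INTER_CUBIC)
A=np.vstack([np.hstack([c(t,200,130,100,75),c(t,340,175,80,60)]),np.hstack([c(s,190,190,100,75),c(s,220,110,80,60)])])
cv2.imwrite("pics/z0.png",A)
E
```

```text
(no output)
```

View pics/z0.png

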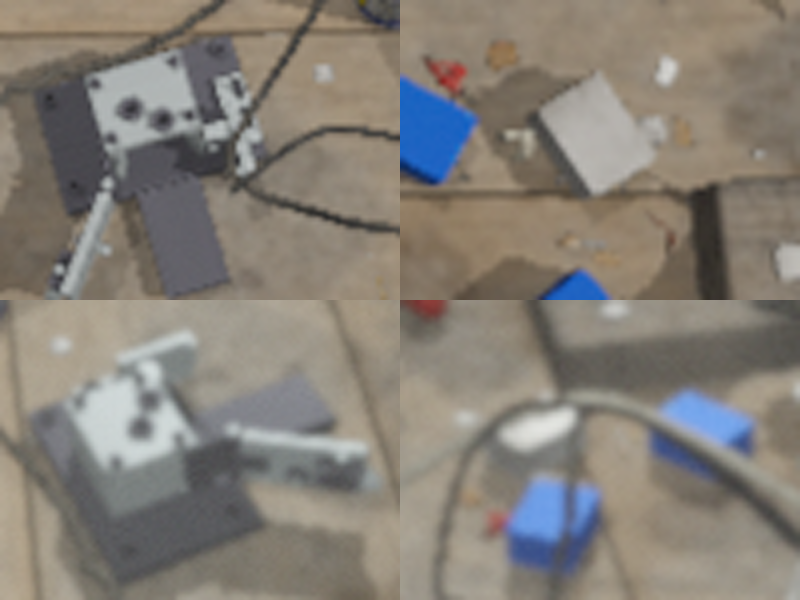

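```bash
python3 - <<'E'
from h import *
np.set_printoptions(precision=4,suppress=True)
T=lambda x,y:(200+x/4-.4,130+y/4-.4); S=lambda x,y:(190+x/4-.4,190+(y-300)/4-.4)
TB=lambda x,y:(340+(x-400)/5-.4,175+y/5-.4); SB=lambda x,y:(220+(x-400)/5-.4,110+(y-300)/5-.4)
print("ledge front R",tri(T(230,282),S(297,373)),"front L",tri(T(166,297),S(334,412)))
b=[TB(*p) for p in[(541,115),(599,73),(653,155),(597,194)]]
P=onz("top",b,.028);print(P,P.mean(0),[np.linalg.norm(P[i]-P[(i+1)%4]) for i in range(4)])
print("block centre tri",tri(np.mean(b,0),SB(540,428)))
L=onz("top",[T(166,297),T(230,282),T(137,187),T(198,178)],.014);print(L,L[0]-L[1],L[2]-L[0],L[3]-L[1])
print("bushes",onz("top",[T(130,108),T(162,120)],.061),tri(T(130,108),S(148,398)),tri(T(162,120),S(139,428)))
print("door", onz("top",[T(110,190),T(66,296)],.057))
# ledge mask
t=cv2.imread("pics/top0.png");hsv=cv2.cvtColor(t,cv2.COLOR_BGR2HSV)
print(t[192,246],t[200,249],t[185,240],t[205,380],t[160,214])
E
```

```text
ledge front R (array([0.5274, 0.1085, 0.0108]), np.float64(0.0038117795776602425)) front L (array([0.5136, 0.1567, 0.0178]), np.float64(0.0005594828299394834))
[[ 0.5285 -0.2167  0.028 ]
 [ 0.5534 -0.2522  0.028 ]
 [ 0.5044 -0.2803  0.028 ]
 [ 0.4816 -0.2462  0.028 ]] [ 0.517  -0.2489  0.028 ] [np.float64(0.04341693577166691), np.float64(0.0564574726797932), np.float64(0.04095361852191377), np.float64(0.055373515963186494)]
block centre tri (array([ 0.5145, -0.2497,  0.0214]), np.float64(0.007056456380557926))
[[0.5139 0.157  0.014 ]
 [0.525  0.1091 0.014 ]
 [0.5985 0.1796 0.014 ]
 [0.6052 0.1332 0.014 ]] [-0.0111  0.048   0.    ] [0.0846 0.0226 0.    ] [0.0802 0.0241 0.    ]
bushes [[0.6472 0.1813 0.061 ]
 [0.6379 0.1577 0.061 ]] (array([0.6409, 0.1797, 0.0807]), np.float64(0.0011905420554006057)) (array([0.6461, 0.1595, 0.0332]), np.float64(0.0008160120383016667))
door [[0.5865 0.1956 0.057 ]
 [0.5086 0.2263 0.057 ]]
[104  96  98] [104  97  99] [105  99 100] [174 178 182] [77 71 72]
```

```bash
python3 - <<'E'
from h import *
np.set_printoptions(precision=4,suppress=True)
def fit(n,x,y,w,h,col,tol,z,seed,dims):
    i=cv2.imread(f"pics/{n}0.png")[y:y+h,x:x+w]; i=cv2.resize(i,None,fx=8,fy=8,interpolation=cv2.INTER_CUBIC)
    m=(np.abs(i.astype(int)-col).max(2)<tol).astype(np.uint8)
    m=cv2.morphologyEx(m,cv2.MORPH_OPEN,np.ones((9,9)));m=cv2.morphologyEx(m,cv2.MORPH_CLOSE,np.ones((15,15)))
    _,l=cv2.connectedComponents(m); k=l[int((seed[1]-y)*8),int((seed[0]-x)*8)]
    M=(l==k).astype(np.uint8); c=max(cv2.findContours(M,0,1)[0],key=len).reshape(-1,2)
    P=onz(n,(c+.5)/8-.5+[x,y],z)[:,:2]
    r=cv2.minAreaRect((P*1000).astype(np.float32)); print(n,k,len(c),r, "sorted corners",cv2.boxPoints(r)/1000)
    o=cv2.cvtColor(M*255,cv2.COLOR_GRAY2BGR); return cv2.addWeighted(i,.6,o,.4,0)
a=fit("top",225,176,45,32,[104,97,99],13,.014,(247,195),0)
b=fit("top",360,182,40,40,[174,178,182],22,.028,(380,203),0)
cv2.imwrite("pics/m.png",np.hstack([a,cv2.resize(b,(320,256))]))
E
```

```text
top 1 681 ((561.8759765625, 144.8035430908203), (91.40485382080078, 51.07759475708008), 14.980171203613281) sorted corners [[0.5111 0.1577]
 [0.5243 0.1083]
 [0.6126 0.1319]
 [0.5994 0.1813]]
top 3 532 ((520.1934204101562, -255.57745361328125), (57.57483673095703, 58.17804718017578), 29.94284439086914) sorted corners [[ 0.4807 -0.2447]
 [ 0.5098 -0.2952]
 [ 0.5597 -0.2664]
 [ 0.5306 -0.216 ]]
```

View pics/m.png

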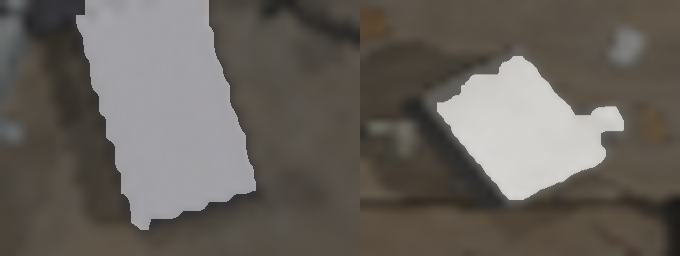

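Ledge fit: 51 mm wide, yaw 15.0°, mouth at about (0.605, 0.1565). Block: centre about (0.517, -0.2495), length along 30°. The sizes match the text. The ledge heights triangulate to 11–18 mm and the block to 21 mm, both within a few mm of the text. Moving above the block.

Request:
arm_command(deltas=[0,0,0.05,0.03,0.03,-0.01,65,0,0,0.1,0.1,0.1,-0.03,65,0,0,0.152,0.2,0.2,-0.07,65,0,0,0.152,0.342,0.35,-0.126,65,0,0,0.152,0.342,0.35,-0.126,65,0,0,0.152,0.342,0.35,-0.126,65,0,0,0.152,0.342,0.35,-0.126,65,0,0,0.152,0.342,0.35,-0.126,65,0,0,0.152,0.342,0.35,-0.126,65,0,0,0.152,0.342,0.35,-0.126,65,0,0,0.152,0.342,0.35,-0.126,65,0,0,0.152,0.342,0.35,-0.126,65,0,0,0.152,0.342,0.35,-0.126,65,0,0,0.152,0.342,0.35,-0.126,65], force=30)

```text
clock: 1.5
position: [0.5157, -0.2521, 0.12]
ee_rot: [3.035, 0.807, -0.001]
force: [-0.4, -0.8, -0.4]
width: 0.708
gripper_force: 0.0
```

```bash
python3 - <<'E'
from h import *
for n in("top","side"):
    cv2.imwrite(f"pics/{n}1.png",optics.get_image(n))
t=cv2.imread("pics/top1.png");s=cv2.imread("pics/side1.png")
def c(i,x,y,w,h): return cv2.resize(i[y:y+h,x:x+w],(400,300),interpolation=cv2.INTER_CUBIC)
cv2.imwrite("pics/z1.png",np.hstack([c(t,330,165,100,75),c(s,210,90,100,75)]))
print(sensors.observe()["position"])
E
```

```text
[ 0.5159607  -0.25185559  0.12013711]
```

View pics/z1.png

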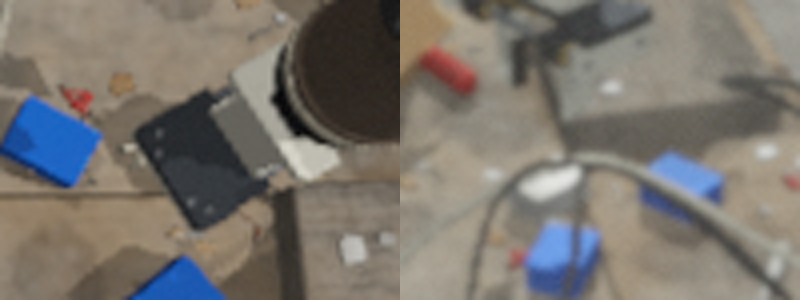

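The fingers hang squarely over the block, with the body's 75 mm side parallel to the block's length. Descend and grip.

Request:
arm_command(deltas=[0,0,0,0.001,0.001,-0.03,65,0,0,0,0.001,0.001,-0.06,65,0,0,0,0.001,0.001,-0.08,65,0,0,0,0.001,0.001,-0.09,65,0,0,0,0.001,0.001,-0.098,65,0,0,0,0.001,0.001,-0.098,65,0,0,0,0.001,0.001,-0.098,40,0,0,0,0.001,0.001,-0.098,40,0,0,0,0.001,0.001,-0.098,40,0,0,0,0.001,0.001,-0.098,40,0,0,0,0.001,0.001,-0.098,40,0,0,0,0.001,0.001,-0.098,40], force=30)

```text
clock: 2.8
position: [0.5184, -0.2491, 0.0225]
ee_rot: [3.034, 0.812, 0.001]
force: [-0.8, 0.8, 6.8]
width: 0.491
gripper_force: 30.0
```

Request:
arm_command(deltas=[0,0,0,0,0,0.03,40,0,0,0,0,0,0.07,40,0,0,0,0,0,0.12,40,0,0,-0.03,0,0.03,0.16,40,0,0,-0.08,0.01,0.08,0.178,40,0,0,-0.167,0.02,0.13,0.178,40,0,0,-0.167,0.03,0.18,0.178,40,0,0,-0.167,0.036,0.23,0.178,40,0,0,-0.167,0.036,0.28,0.178,40,0,0,-0.167,0.036,0.33,0.178,40,0,0,-0.167,0.036,0.37,0.15,40,0,0,-0.167,0.036,0.392,0.12,40,0,0,-0.167,0.036,0.392,0.08,40,0,0,-0.167,0.036,0.392,0.08,40,0,0,-0.167,0.036,0.392,0.08,40,0,0,-0.167,0.036,0.392,0.08,40])

```text
clock: 4.4
position: [0.5552, 0.1424, 0.1035]
ee_rot: [-3.115, -0.405, -0.004]
force: [0.5, 0.0, -4.4]
width: 0.49
gripper_force: 30.0
```

Request:
arm_command(deltas=[0,0,0,-0.001,0,-0.02,40,0,0,0,-0.001,0,-0.04,40,0,0,0,-0.001,0,-0.055,40,0,0,0,-0.001,0,-0.06,40,0,0,0,-0.001,0,-0.063,40,0,0,0,-0.001,0,-0.065,40,0,0,0,-0.001,0,-0.065,40,0,0,0,-0.001,0,-0.065,40])

```text
clock: 5.2
position: [0.5534, 0.1431, 0.0374]
ee_rot: [-3.115, -0.407, -0.002]
force: [0.2, -1.7, -4.4]
width: 0.487
gripper_force: 30.0
```

Request:
arm_command(deltas=[0,0,0,0,0,-0.001,40,0,0,0,0,0,-0.0015,40,0,0,0,0,0,-0.0015,40])

```text
clock: 5.5
position: [0.5534, 0.1431, 0.0365]
ee_rot: [3.115, 0.407, 0.002]
force: [-4.0, -1.4, 7.9]
width: 0.487
gripper_force: 30.0
```

Request:
arm_command(deltas=[0,0,0,0,0,0,53,0,0,0,0,0,0,53,0,0,0,0,0,0,53,0,0,0,0,0,0.03,53,0,0,0,0,0,0.06,40,0,0,0,-0.03,-0.01,0.06,0,0,0,0,-0.068,-0.018,0.06,0,0,0,0,-0.068,-0.018,0.06,0,0,0,0,-0.068,-0.018,0.06,0,0,0,0,-0.068,-0.018,0.06,0], force=30)

```text
clock: 6.5
position: [0.4861, 0.1254, 0.0955]
ee_rot: [-3.115, -0.407, -0.002]
force: [0.8, -0.2, -0.1]
width: 0.102
gripper_force: 0.0
```

```bash
python3 - <<'E'
from h import *
for n in("top","side"):
    cv2.imwrite(f"pics/{n}2.png",optics.get_image(n))
t=cv2.imread("pics/top2.png");s=cv2.imread("pics/side2.png")
def c(i,x,y,w,h): return cv2.resize(i[y:y+h,x:x+w],(400,300),interpolation=cv2.INTER_CUBIC)
cv2.imwrite("pics/z2.png",np.hstack([c(t,200,130,100,75),c(s,190,190,100,75)]))
o=sensors.observe();print(o["position"],o["ee_rot"],o["width"],o["force"],o["joints"])
E
```

```text
[0.4860696  0.12535975 0.09526175] [-3.11479791e+00 -4.07202285e-01 -1.37466574e-03] 0.02588363323626913 [-0.13485997 -1.41628082 -0.58899287] [-0.20458801  0.4370933  -0.20142031  2.02426412  0.13311277  0.69145402
 -1.80102786]
```

View pics/z2.png

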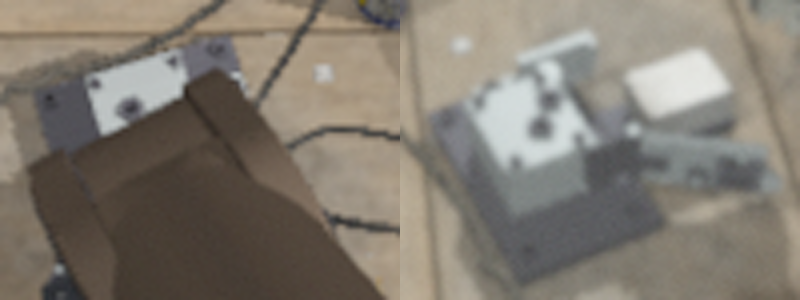

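The side view shows the block lying flat and square on the ledge ahead of the mouth, door undisturbed. Now lower behind it and push.

Request:
arm_command(deltas=[0,0,0,0,0,-0.03,0,0,0,0,0,0,-0.058,0,0,0,0,0,0,-0.058,0,0,0,0,0.015,0.004,-0.058,0,0,0,0,0.025,0.0065,-0.058,0,0,0,0,0.033,0.0085,-0.058,0,0,0,0,0.041,0.0105,-0.058,0,0,0,0,0.049,0.013,-0.058,0,0,0,0,0.057,0.015,-0.058,0,0,0,0,0.057,0.015,-0.058,0], force=40)

```text
clock: 7.6
position: [0.543, 0.1402, 0.0378]
ee_rot: [-3.115, -0.407, -0.002]
force: [0.3, 0.1, 0.8]
width: 0.004
gripper_force: 0.0
```

Request:
arm_command(deltas=[0,0,0,0.004,0.001,0,0,0,0,0,0.008,0.002,0,0,0,0,0,0.012,0.003,0,0,0,0,0,0.016,0.0042,0,0,0,0,0,0.02,0.0053,0,0])

```text
clock: 8.1
position: [0.5604, 0.1449, 0.0373]
ee_rot: [3.114, 0.408, -0.005]
force: [-6.0, -0.8, 4.1]
width: 0.007
gripper_force: 2.9
```

Request:
arm_command(deltas=[0,0,0,0.003,0.0008,0,0,0,0,0,0.006,0.0016,0,0,0,0,0,0.009,0.0024,0,0,0,0,0,0.012,0.0032,0,0])

```text
clock: 8.5
position: [0.5727, 0.1484, 0.0373]
ee_rot: [3.115, 0.408, -0.004]
force: [-8.1, -0.8, 4.6]
width: 0.006
gripper_force: 3.5
```

Request:
arm_command(deltas=[0,0,0,0.003,0.0008,0,0,0,0,0,0.006,0.0016,0,0,0,0,0,0.009,0.0024,0,0,0,0,0,0.012,0.0032,0,0,0,0,0,0.015,0.004,0,0])

```text
clock: 9.0
position: [0.5874, 0.1527, 0.0373]
ee_rot: [3.115, 0.409, -0.004]
force: [-7.6, -0.4, 5.5]
width: 0.004
gripper_force: 3.9
```

Request:
arm_command(deltas=[0,0,0,0.002,0.0005,0,0,0,0,0,0.004,0.001,0,0,0,0,0,0.006,0.0016,0,0,0,0,0,0.007,0.0019,0,0])

```text
clock: 9.4
position: [0.5945, 0.1547, 0.0373]
ee_rot: [-3.115, -0.409, 0.004]
force: [-8.2, -0.3, 6.0]
width: 0.005
gripper_force: 4.0
```

Request:
arm_command(deltas=[0,0,0,0.001,0.0003,0,0,0,0,0,0.002,0.0005,0,0,0,0,0,0.003,0.0008,0,0])

```text
clock: 9.7
position: [0.5972, 0.1555, 0.0373]
ee_rot: [-3.115, -0.409, 0.005]
force: [-9.1, 0.5, 6.5]
width: 0.005
gripper_force: 4.1
```

Request:
arm_command(deltas=[0,0,0,0.001,0.0003,0,0,0,0,0,0.0015,0.0004,0,0])

```text
clock: 9.9
position: [0.5989, 0.1559, 0.0373]
ee_rot: [-3.115, -0.409, 0.004]
force: [-7.5, -0.2, 6.1]
width: 0.006
gripper_force: 4.0
```

Request:
arm_command(deltas=[0,0,0,0.0005,0.0001,0,0,0,0,0,0.001,0.0003,0,0,0,0,0,0.001,0.0003,0,0])

```text
clock: 10.2
position: [0.5995, 0.1561, 0.0373]
ee_rot: [3.115, 0.409, -0.005]
force: [-7.9, -1.1, 6.4]
width: 0.004
gripper_force: 4.4
```

Request:
arm_command(deltas=[0,0,0,0.0005,0.0001,0,0,0,0,0,0.001,0.0003,0,0,0,0,0,0.0015,0.0004,0,0])

```text
clock: 10.5
position: [0.5996, 0.1561, 0.0371]
ee_rot: [3.114, 0.409, -0.01]
force: [-15.2, -1.8, 11.4]
width: 0.003
gripper_force: 7.5
```

The block stopped dead at 15 N, with the fingertips' front face at jig x ≈ 4 mm, as expected for home. Back off, then go over to behind the open door.

Request:
arm_command(deltas=[0,0,0,-0.01,-0.003,0,0,0,0,0,-0.02,-0.005,0.02,0,0,0,0,-0.02,-0.005,0.06,0,0,0,0,-0.03,0.02,0.09,0,0,0,0,-0.048,0.06,0.09,0,0,0,0,-0.048,0.11,0.09,0,0,0,0,-0.048,0.11,0.09,0,0,0,0,-0.048,0.11,0.06,0,0,0,0,-0.048,0.11,0.03,0,0,0,0,-0.048,0.11,0.003,0,0,0,0,-0.048,0.11,0.003,0])

```text
clock: 11.6
position: [0.5531, 0.2649, 0.0371]
ee_rot: [3.113, 0.407, -0.007]
force: [-0.3, -0.8, 0.0]
width: 0.002
gripper_force: 0.0
```

```bash
python3 - <<'E'
from h import *
for n in("top","side"):
    cv2.imwrite(f"pics/{n}3.png",optics.get_image(n))
t=cv2.imread("pics/top3.png");s=cv2.imread("pics/side3.png")
def c(i,x,y,w,h): return cv2.resize(i[y:y+h,x:x+w],(400,300),interpolation=cv2.INTER_CUBIC)
cv2.imwrite("pics/z3.png",np.hstack([c(t,200,130,100,75),c(s,190,190,100,75)]))
o=sensors.observe();print(o["position"],o["ee_rot"],o["width"],o["force"],o["joints"])
# arc waypoints (world) for TCP
O=np.array([.605,.1565]);a=np.radians(15);R=np.array([[np.cos(a),-np.sin(a)],[np.sin(a),np.cos(a)]])
for th in(2.2,2.0,1.8,1.6,1.4,1.2,1.0,.8,.6,.45,.3,.2,.1,0):
    d=np.array([-np.sin(th),-np.cos(th)]);o=np.array([-np.cos(th),np.sin(th)])
    h=9.5*abs(np.cos(th))+19*abs(np.sin(th))
    p=np.array([-4,42])+60*d+(16+h)*o
    print(th,p.round(1),(O+R@p/1000-[.553,.2665]).round(4))
E
```

```text
[0.5552578  0.26625878 0.04059779] [-3.11499826e+00 -4.07305131e-01 -1.80858846e-04] 0.0033019996539820394 [0.38677919 0.2354067  0.156321  ] [-0.41159956  0.65520246 -0.17996728  1.77711884  0.16541219  0.72379688
 -1.9900561 ]
2.2 [-30.8 107.2] [-0.0055 -0.0144]
2.0 [-43.1 100.8] [-0.0157 -0.0238]
1.8 [-54.1  91.3] [-0.0239 -0.0358]
1.6 [-62.9  79. ] [-0.0292 -0.05  ]
1.4 [-69.3  67.6] [-0.0324 -0.0626]
1.2 [-73.4  54.9] [-0.0331 -0.076 ]
1.0 [-74.5  40.8] [-0.0306 -0.0899]
0.8 [-72.3  26.2] [-0.0246 -0.1034]
0.6 [-66.4  12. ] [-0.0153 -0.1156]
0.45 [-59.6   2.2] [-0.0062 -0.1233]
0.3 [-51.1  -6.3] [ 0.0043 -0.1293]
0.2 [-44.4 -11. ] [ 0.0119 -0.1321]
0.1 [-37.2 -15. ] [ 0.0199 -0.1341]
0 [-29.5 -18. ] [ 0.0282 -0.135 ]
```

View pics/z3.png

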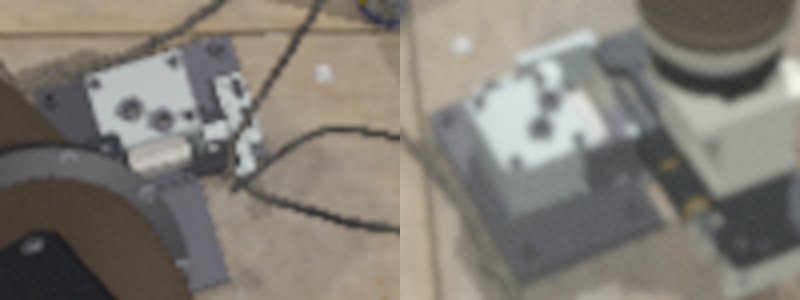

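The block shows in the mouth under the plate edge (top crop, 130–190, 140–170), and the fingers stand left of the door. Swinging the door.

Request:
arm_command(deltas=[0,0,0,-0.003,-0.007,0,0,0,0,0,-0.0055,-0.0144,0,0,0,0,0,-0.0106,-0.019,0,0,0,0,0,-0.0157,-0.0238,0,0,0,0,0,-0.02,-0.03,0,0,0,0,0,-0.0239,-0.0358,0,0,0,0,0,-0.0267,-0.043,0,0,0,0,0,-0.0292,-0.05,0,0,0,0,0,-0.031,-0.0563,0,0,0,0,0,-0.0324,-0.0626,0,0], force=40)

```text
clock: 12.7
position: [0.5225, 0.2031, 0.0402]
ee_rot: [3.115, 0.407, -0.0]
force: [0.3, 0.1, 0.8]
width: 0.004
gripper_force: 0.3
```

Request:
arm_command(deltas=[0,0,0,-0.0005,-0.0067,0,0,0,0,0,-0.0007,-0.0134,0,0,0,0,0,0.0005,-0.02,0,0,0,0,0,0.0018,-0.0273,0,0,0,0,0,0.0045,-0.034,0,0,0,0,0,0.0078,-0.0408,0,0,0,0,0,0.0122,-0.047,0,0,0,0,0,0.0171,-0.053,0,0,0,0,0,0.0215,-0.057,0,0,0,0,0,0.0262,-0.0607,0,0,0,0,0,0.0262,-0.0607,0,0])

```text
clock: 13.8
position: [0.5497, 0.1422, 0.0403]
ee_rot: [3.115, 0.406, 0.001]
force: [-0.9, 0.2, 1.6]
width: 0.001
gripper_force: 0.0
```

```bash
python3 - <<'E'
from h import *
for n in("top","side"):
    cv2.imwrite(f"pics/{n}4.png",optics.get_image(n))
t=cv2.imread("pics/top4.png");s=cv2.imread("pics/side4.png")
def c(i,x,y,w,h): return cv2.resize(i[y:y+h,x:x+w],(400,300),interpolation=cv2.INTER_CUBIC)
cv2.imwrite("pics/z4.png",np.hstack([c(t,200,130,100,75),c(s,190,190,100,75)]))
o=sensors.observe();print(o["position"],o["ee_rot"],o["width"],o["force"])
E
```

```text
[0.54884621 0.14299269 0.04018005] [-3.11505524e+00 -4.07221424e-01  7.94220369e-05] 0.0054710714698299814 [-0.95761158 -0.36829995 -0.50043013]
```

View pics/z4.png

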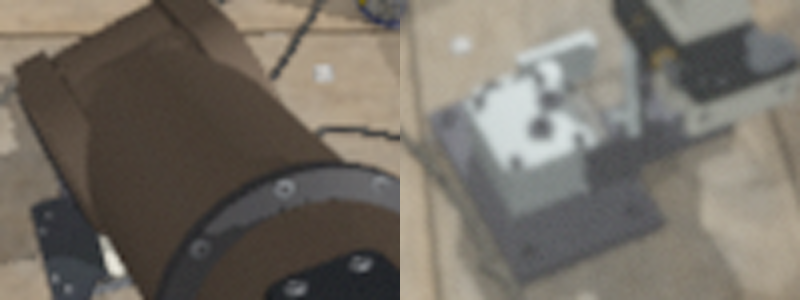

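The side view shows the door swung nearly across the mouth, with the fingers on its outer face. Now slowly.

Request:
arm_command(deltas=[0,0,0,0.005,-0.003,0,0,0,0,0,0.0105,-0.006,0,0,0,0,0,0.0143,-0.0074,0,0,0,0,0,0.0181,-0.0088,0,0])

```text
clock: 14.3
position: [0.5674, 0.1339, 0.0402]
ee_rot: [3.115, 0.407, 0.0]
force: [-0.9, 1.2, 0.3]
width: 0.003
gripper_force: 0.5
```

Request:
arm_command(deltas=[0,0,0,0.002,-0.0005,0,0,0,0,0,0.004,-0.001,0,0,0,0,0,0.006,-0.0015,0,0])

```text
clock: 14.6
position: [0.5727, 0.1329, 0.0402]
ee_rot: [-3.115, -0.408, 0.001]
force: [-2.1, 0.8, 0.6]
width: 0.009
gripper_force: 0.7
```

Request:
arm_command(deltas=[0,0,0,0.001,-0.0002,0,0,0,0,0,0.002,-0.0005,0,0,0,0,0,0.003,-0.0007,0,0])

```text
clock: 14.9
position: [0.5755, 0.1321, 0.0401]
ee_rot: [-3.115, -0.408, 0.001]
force: [-3.8, 1.6, 1.3]
width: 0.006
gripper_force: 1.7
```

Request:
arm_command(deltas=[0,0,0,0.001,-0.0001,0,0,0,0,0,0.002,-0.0002,0,0])

```text
clock: 15.1
position: [0.5772, 0.1321, 0.0402]
ee_rot: [-3.115, -0.408, 0.002]
force: [-4.5, 1.7, 1.2]
width: 0.003
gripper_force: 2.1
```

Request:
arm_command(deltas=[0,0,0,0.001,0,0,0,0,0,0,0.002,0,0,0])

```text
clock: 15.3
position: [0.5794, 0.132, 0.0401]
ee_rot: [-3.115, -0.408, 0.001]
force: [-3.0, 0.9, 0.5]
width: 0.002
gripper_force: 1.6
```

Request:
arm_command(deltas=[0,0,0,0.0007,0,0,0])

```text
clock: 15.4
position: [0.5805, 0.1318, 0.0401]
ee_rot: [3.115, 0.408, -0.0]
force: [-3.4, 2.0, -0.0]
width: 0.001
gripper_force: 1.5
```

Request:
arm_command(deltas=[0,0,0,0.0007,0,0,0])

```text
clock: 15.5
position: [0.5812, 0.1318, 0.0402]
ee_rot: [3.115, 0.408, -0.0]
force: [-4.3, 2.1, -0.2]
width: 0.006
gripper_force: 1.4
```

Request:
arm_command(deltas=[0,0,0,0.0007,0,0,0])

```text
clock: 15.6
position: [0.5823, 0.1316, 0.0403]
ee_rot: [3.115, 0.407, 0.001]
force: [0.6, -0.3, -0.3]
width: 0.005
gripper_force: 0.0
```

Request:
arm_command(deltas=[0,0,0,0.0007,0,0,0])

```text
clock: 15.7
position: [0.5829, 0.1316, 0.0402]
ee_rot: [3.115, 0.407, 0.0]
force: [-3.2, -0.0, 1.3]
width: 0.007
gripper_force: 1.5
```

Request:
arm_command(deltas=[0,0,0,0.0005,0,0,0,0,0,0,0.0005,0,0,0])

```text
clock: 15.9
position: [0.5832, 0.1316, 0.0403]
ee_rot: [3.115, 0.407, -0.0]
force: [-2.5, 1.0, 0.2]
width: 0.003
gripper_force: 1.3
```

Request:
arm_command(deltas=[0,0,0,-0.001,0,0,0,0,0,0,-0.003,0,0,0,0,0,0,-0.004,0,0,0,0,0,0,-0.004,0,0,0])

```text
clock: 16.3
position: [0.5795, 0.1317, 0.0404]
ee_rot: [3.115, 0.407, 0.001]
force: [0.4, 0.5, -0.2]
width: 0.004
gripper_force: 0.0
```

Force goes to zero on backing off, so the door stays by itself. Withdraw clear and verify.

Request:
arm_command(deltas=[0,0,0,-0.02,-0.005,0,0,0,0,0,-0.04,-0.01,0,0,0,0,0,-0.05,-0.013,0.04,0,0,0,0,-0.05,-0.013,0.09,0,0,0,0,-0.06,-0.05,0.13,0,0,0,0,-0.08,-0.1,0.16,0,0,0,0,-0.1,-0.15,0.18,0,0,0,0,-0.1,-0.2,0.2,0,0,0,0,-0.1,-0.25,0.2,0,0,0,0,-0.1,-0.3,0.2,0,0,0,0,-0.1,-0.35,0.2,0,0,0,0,-0.1,-0.35,0.2,0,0,0,0,-0.1,-0.35,0.2,0])

```text
clock: 17.6
position: [0.4784, -0.2233, 0.2404]
ee_rot: [3.114, 0.396, 0.0]
force: [0.2, 0.8, 0.7]
width: 0.003
gripper_force: 0.0
```

```bash
python3 - <<'E'
from h import *
for n in("top","side"):
    cv2.imwrite(f"pics/{n}5.png",optics.get_image(n))
t=cv2.imread("pics/top5.png");s=cv2.imread("pics/side5.png")
def c(i,x,y,w,h): return cv2.resize(i[y:y+h,x:x+w],(400,300),interpolation=cv2.INTER_CUBIC)
O=np.array([.605,.1565]);a=np.radians(15);R=np.array([[np.cos(a),-np.sin(a)],[np.sin(a),np.cos(a)]])
P=lambda x,y,z:[*(O+R@np.array([x,y])/1000),z/1000]
# predicted outer top edge of door at 3 angles -> print in crop px
for th in(-.05,0,.12,.2):
    q=[P(-4-l*np.sin(th)-4*np.cos(th),42-l*np.cos(th)+4*np.sin(th),57) for l in(0,86)]
    print(th,((proj("top",q)-[215,145]+.5)*400/60).round(0).tolist())
cv2.imwrite("pics/z5.png",np.hstack([c(t,215,145,60,45),c(s,200,195,60,45)]))
E
```

```text
-0.05 [[86.0, 217.0], [273.0, 157.0]]
0 [[85.0, 218.0], [275.0, 167.0]]
0.12 [[84.0, 218.0], [279.0, 189.0]]
0.2 [[84.0, 218.0], [280.0, 205.0]]
```

View pics/z5.png

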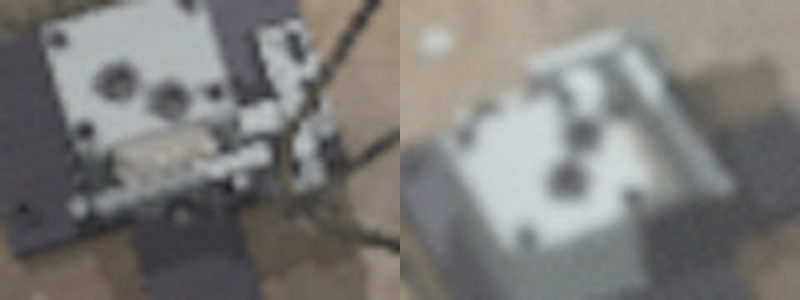

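The top crop shows the door's outer top edge running (85,217)→(270,165), so the door angle is about 0. It has stayed there over a second with nothing touching it, so it is latched. The block is seated behind it.

```bash
python3 -c "
from cell import arm
print(arm.sign_off())"
```

```text
the job is handed in; nothing more can be done
None
```

The job is handed in: the block is home against the end stop, and the door is shut and stayed at about 0 rad with nothing touching it, so I take it as latched. The highest push force I read was about 15 N, and it took about 18 s on the robot's clock.

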